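# Lower the lathe guard gently onto its buffer

### The job

Close the small lathe's clear hinged chip guard over the mounted workpiece, ready for turning: bring it down slowly, keeping hold of it until it rests on its rubber buffer, and only then let go. Never let the guard drop or swing fast, never force it hard against the buffer (the buffer has been screwed up or down by hand, so feel for it), and leave the other things on the bench and on the lathe where they are.

Things in the scene. Friction and masses are not known exactly. Their poses are not given: they have to be found in the camera images.
- lathe: cream mini lathe, fixed, 170 x 580 x 230 mm. Origin: centre of underside; x away from robot, y (spindle) to the headstock, z up. In mm: headstock y 130..290, top z 230; tailstock y -272..-145, top z 203; workpiece between, axis x 10 z 165, radius 22; tool rest x -45, y -40..80, top z 151. The guard stands between headstock and tailstock.
- guard: clear arched plastic guard, 210 mm wide, 0.3-0.5 kg. Origin: mid hinge axis, at x 100, z 125 mm in the lathe's frame. Opens about its +y (= lathe y): 0 is about closed, positive lifts its front, starts at 0.85-1.15 rad (1.15 is the limit). Hinge friction holds it up there; lower down it falls if let go. Profile x,z mm: (0,0) (-25,90) (-100,100) (-150,65). Over 1 rad/s counts as dropped.
- guard_bar (a point): middle of the guard's red round handle bar: 12 mm diameter, 128 mm long along the guard's y, on two thin arms at y -60 and +60 mm, 65 mm in front of the guard's front edge. In the guard's frame at x -215, y 0, z 50 mm, so 221 mm from the hinge axis.
- guard_foot (a point): underside of the small steel foot (14 mm diameter) under the guard's front right corner that lands on the buffer; in the guard's frame at x -150, y -95, z 43 mm. The guard comes to rest somewhere between -0.09 and 0.11 rad of opening, depending on how the buffer is set.
- stop_post: fixed black steel post on the lathe bed under the guard's foot, 24 mm diameter; origin at its foot, at x -50, y -95, z 75 mm in the lathe's frame. On it a brass screw, set by hand within 26 mm (height not measured), with a sprung black rubber buffer, 20 mm diameter, on top that gives 1 mm per 4 N. It must not be loaded with more than 12 N.
- blank: bystander: dark square wood blank 22 x 120 x 22 mm lying on top of the headstock; origin centre of underside
- finish_jar: bystander: closed jar, 60 mm diameter, 85 mm tall; origin centre of underside
- bowl: bystander: turned wooden bowl, 120 mm diameter, 50 mm tall; origin centre of underside
- gouge: bystander: turning gouge 240 mm long, wooden handle, lying on the bench; origin under its middle
- mug: bystander: blue mug, 80 mm diameter, 95 mm tall; origin centre of underside
- spray_can: bystander: can, 60 mm diameter, 170 mm tall; origin centre of underside

How it is judged:
On the way:
1. the guard, still held by the fingers, comes to bear on the buffer (contact force between guard and stop_post above 0.5 N and contact force between the fingers and guard above 0.2 N), for 0.1 s.
At the end, for the whole second after the job is handed in: the guard rests at standstill (under 0.05 rad/s) with its own weight on the rubber buffer (more than 0.3 N on it), let go (contact force between guard and stop_post above 0.3 N and angular speed of guard below 0.05 rad/s); the robot touches nothing.
It fails at once if the guard drops, slams or swings faster than 1 rad/s (angular speed of guard above 1 rad/s).
It fails at once if the guard is pressed onto the buffer with more than 12 N (contact force between guard and stop_post above 12 N).
It fails at once if one of the other things is moved by more than 30 mm (distance of any of blank, finish_jar, bowl, gouge, mug, spray_can from where it was at the start of the episode above 0.03 m).
It also fails if it takes over 48 s, if anything falls off the work surface, if the arm or the gripper's body presses on something with over 40 N, if the wrist force passes 120 N, or if a joint passes its speed limit or range.

### The arm

A 7-joint arm with a two-finger parallel gripper is mounted at the origin on the work surface. World frame = base frame: x ahead of the robot, y to its left, z up, the work surface at z = 0. Lengths are in m, angles in rad, forces in N, time in s.
With the tool pointing down it reaches from about 0.425 to 0.95 m from the base axis. Payload 4.7 kg.
Tool frame: the origin (TCP) lies at the very end of the fingers, on their centre line; the grasp point (between the pads) lies 19 mm behind it; z points along the fingers, x is the direction in which the jaws open and shut, and the axes are right-handed (so a half turn about z gives the same grasp; the last joint's range is limited). The gripper opens to 85 mm and grips with 20 to 120 N. Pads are 22 mm wide; open, the fingers measure 114 mm over their backs; the gripper's body (76 mm by 85 mm) begins 54 mm behind the grasp point. The pads swing forward as they close: fully open they stand 13 mm farther back than shut.
Start: joints at [-1.371, 0.469, -0.049, 1.532, 0.024, 1.141, -0.082], TCP at [0.153, 0.657, 0.231] pointing down, gripper open.
Joint ranges: [-2.59, 2.59], [-0.33, 1.99], [-1.39, 1.29], [0.1, 2.45], [-1.04, 4.18], [0.21, 1.99], [-2.66, 2.66]. Speed limits (rad/s): [2.57, 2.57, 3.14, 3.14, 3.14, 3.14, 3.14].

### API

Orientations are given as [roll, pitch, yaw] about the fixed x, y, z axes, in that order (R = Rz(yaw) Ry(pitch) Rx(roll)).
In Python, from workcell import * gives the robot as it stands. Calls block until the motion is done:
- move_to(position, orientation): joint-space move of the TCP to a pose.
- move_linear(position, ori=None, feed=0.15): straight line of the TCP; ori=None keeps the orientation; feed is the mean speed in m/s.
- goto_joints(angles): joint-space move.
- release() and gripper_close(f_grip=None): open the fingers fully, or close them until they stop; f_grip is the grip in N (None keeps the last).
- pause(seconds).
- solve_ik(position, orientation): joint angles nearest the present ones, or None.
- get_obs(): the state.
- camera(name): name is "scene" or "top"; returns a dict with "img" (420x560x3 uint8, blue, green, red), "camera_matrix" (3x3 intrinsics, pixels), "dist" ([k1, k2, p1, p2, k3] as OpenCV has them; the pictures are not rectified), "T" (4x4, takes a point from camera to world coordinates). Camera axes: x right, y down, z forward; pixel columns grow to the right and rows downward; lengths in m; the calibration is good to about 2 mm. A picture is of the moment at which its call begins. There is no depth.
A pose or a line that the arm cannot do raises Unreachable and nothing moves.
- job_done(): hands the job in, once; it reports no verdict.
The state is a dict: "clock": time; "joints": joint angles; "joint_velocities": joint speeds; "joint_torque": joint torques, N m; "eef_pos": TCP position; "ee_rot": TCP orientation; "ft_force": force on the tool from outside, world axes, zero at the start; "moment": the same for the moment, N m; "width": finger opening in m.
Only numpy, scipy, OpenCV 4.12 (cv2) and the standard library are available. Lean on these libraries where they do the work, as an engineer would, in place of code of your own. Each camera call takes 0.05 s, during which the arm holds its last target. There are 200 camera calls.

## Working session

There is one attempt and no reset: what is moved stays moved. The work goes in short steps, each a Python script; the robot and the scene stay as the last script left them, time stands still between calls to the robot, and variables do not carry over. Pictures are saved under pics/ and viewed, about 8 in all and at most 12, crops included, and the job is handed in when it is done.

```bash
mkdir -p pics; ls; python3 - <<'E'
from workcell import *
import cv2,json
import numpy as np
for n in("scene","top"):
    c=camera(n); cv2.imwrite(f"pics/{n}0.png",c["img"]); print(n,c["camera_matrix"],c["dist"],np.round(c["T"],4).tolist())
    np.savez(n+"0.npz",**{k:np.array(v) for k,v in c.items()})
print(get_obs())
E
```

```text
pics
scene [[391.43936412   0.         282.07271627]
 [  0.         391.43936412 208.85369228]
 [  0.           0.           1.        ]] [-0.08452929  0.          0.          0.          0.        ] [[-0.9993, 0.0341, -0.0148, 0.537], [0.036, 0.7856, -0.6176, 0.9329], [-0.0095, -0.6178, -0.7863, 1.3385], [0.0, 0.0, 0.0, 1.0]]
top [[414.52748828   0.         282.76163787]
 [  0.         414.52748828 204.45942687]
 [  0.           0.           1.        ]] [0.02754412 0.         0.         0.         0.        ] [[-0.0015, -0.9886, 0.1507, 0.3029], [-0.9997, -0.0022, -0.0242, 0.0186], [0.0243, -0.1507, -0.9883, 1.4202], [0.0, 0.0, 0.0, 1.0]]
{'clock': 0.1, 'joints': array([-1.37088025,  0.46934773, -0.04860038,  1.53353375,  0.0241047 ,
        1.14099618, -0.08228018]), 'joint_velocities': array([-0.00028831, -0.0017276 , -0.00064468, -0.00317597, -0.00098349,
        0.00101832, -0.00055934]), 'joint_torque': array([ 1.48250274e-03, -5.11514962e+01, -4.65495593e-02, -2.38390821e+01,
        1.08549732e-02,  4.36471106e-03,  9.73710542e-06]), 'eef_pos': array([0.15297587, 0.65691994, 0.23039242]), 'ee_rot': array([3.14153328e+00, 1.69824235e-03, 1.34203494e+00]), 'ft_force': array([ 1.07495778,  0.69301466, -0.12572202]), 'moment': array([-0.03911236,  0.04396368,  0.01787092]), 'width': 0.08538702724481888}
```

View pics/scene0.png

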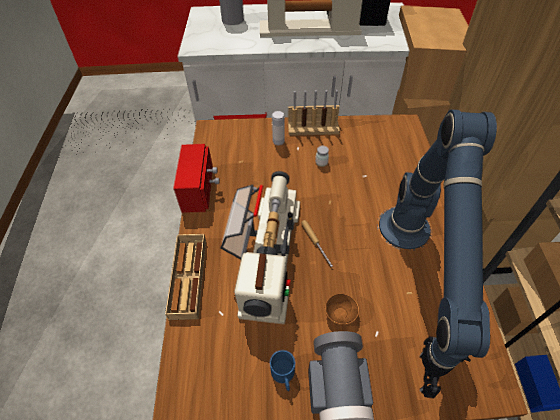

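View pics/top0.png

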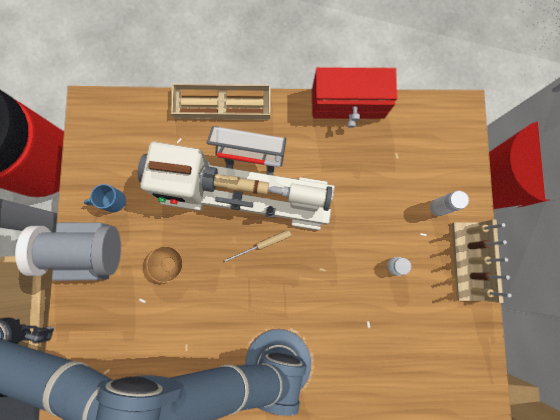

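```bash
python3 - <<'E'
import cv2,numpy as np
a=cv2.imread("pics/scene0.png")[160:330,205:315]; b=cv2.imread("pics/top0.png")[115:240,130:345]
a=cv2.resize(a,None,fx=3.5,fy=3.5,interpolation=2); b=cv2.resize(b,None,fx=3.5,fy=3.5,interpolation=2)
h=max(a.shape[0],b.shape[0]); 
p=lambda i:cv2.copyMakeBorder(i,0,h-i.shape[0],0,0,0)
o=np.hstack([p(a),p(b)]);s=800/o.shape[1];print(o.shape,a.shape,s)
cv2.imwrite("pics/z0.png",cv2.resize(o,None,fx=s,fy=s))
E
```

```text
(595, 1137, 3) (595, 385, 3) 0.7036059806508356
```

View pics/z0.png

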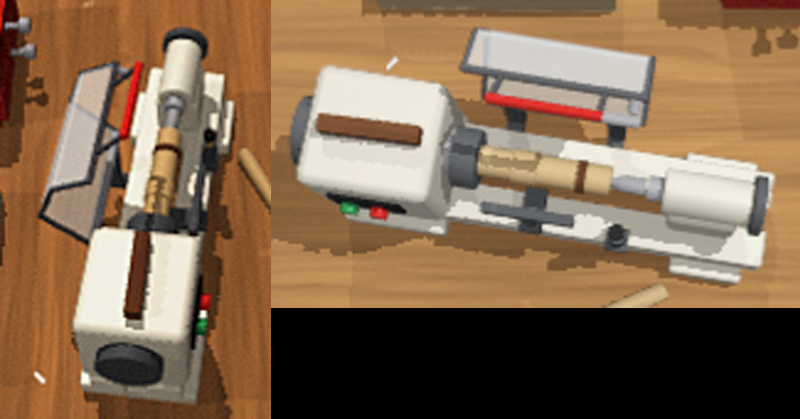

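```bash
cat > h.py <<'E'
import numpy as np,cv2
def load(n): return dict(np.load(n))
def rays(c,px):
    u=cv2.undistortPoints(np.array(px,float).reshape(-1,1,2),c["camera_matrix"],c["dist"]).reshape(-1,2)
    d=np.c_[u,np.ones(len(u))]@c["T"][:3,:3].T
    return c["T"][:3,3],d
def onz(c,px,z):
    o,d=rays(c,px); return o+d*((z-o[2])/d[:,2])[:,None]
def tri(c1,p1,c2,p2):
    o1,d1=rays(c1,p1);o2,d2=rays(c2,p2);out=[]
    for a,b in zip(d1,d2):
        s=np.linalg.lstsq(np.c_[a,-b],o2-o1,rcond=None)[0]
        A,B=o1+a*s[0],o2+b*s[1]; out.append(((A+B)/2,np.linalg.norm(A-B)))
    return out
def proj(c,P):
    T=np.linalg.inv(c["T"]); return cv2.projectPoints(np.array(P,float).reshape(-1,3),cv2.Rodrigues(T[:3,:3])[0],T[:3,3],c["camera_matrix"],c["dist"])[0].reshape(-1,2)
def blob(img,lo,hi,roi):
    x0,x1,y0,y1=roi; m=np.zeros(img.shape[:2],np.uint8)
    m[y0:y1,x0:x1]=cv2.inRange(cv2.cvtColor(img,cv2.COLOR_BGR2HSV),lo,hi)[y0:y1,x0:x1]
    n,l,s,_=cv2.connectedComponentsWithStats(m); k=1+s[1:,4].argmax(); return (l==k)
def ends(m):
    p=np.argwhere(m)[:,::-1].astype(float); c=p.mean(0); v=np.linalg.svd(p-c,full_matrices=False)[2][0]
    t=(p-c)@v; w=((p-c)-np.outer(t,v)); return c+v*(t.min()-.5),c+v*(t.max()+.5),len(p)
E
python3 - <<'E'
from h import *
s,t=load("scene0.npz"),load("top0.npz")
S=ends(blob(s["img"],(0,150,120),(8,255,255),(245,270,180,220)));T=ends(blob(t["img"],(0,150,100),(8,255,255),(255,310,135,170)))
print(S,T)
sa=sorted(S[:2],key=lambda p:p[1]); ta=sorted(T[:2],key=lambda p:-p[0])  # right end (-y) first
r=tri(s,sa,t,ta); print(r); d=r[1][0]-r[0][0]; print("len",np.linalg.norm(d),"yaw",np.arctan2(-d[0],d[1]))
# wood workpiece
wt=blob(t["img"],(10,60,120),(25,160,255),(212,300,165,205)); ws=blob(s["img"],(10,60,120),(25,160,255),(262,284,205,255))
for c,m in((t,wt),(s,ws)):
    e=ends(m); q=onz(c,e[:2],.165); print(e,q,np.arctan2(*(q[1]-q[0])[[0,1]]))
for n,m in(("t",wt),("s",ws)): print(n,np.argwhere(m).min(0),np.argwhere(m).max(0))
E
```

```text
(array([261.31754025, 183.55644063]), array([254.48595756, 215.61478349]), 105) (array([254.25393393, 160.31094154]), array([263.68555203, 162.02251985]), 38)
[(array([0.5828531 , 0.04240138, 0.3466001 ]), np.float64(0.0044268165282019155)), (array([0.61845653, 0.07449991, 0.21262399]), np.float64(0.003833783291822651))]
len 0.14229377566812043 yaw -0.8371216022380927
(array([213.58661836, 177.22046938]), array([289.2841717 , 198.24474876]), 808) [[ 0.57868873  0.20081797  0.165     ]
 [ 0.51367493 -0.03221667  0.165     ]] -2.869522912749601
(array([272.28457212, 220.11794175]), array([266.55761691, 246.63197439]), 213) [[0.55340238 0.06295735 0.165     ]
 [0.57614154 0.17912484 0.165     ]] 0.19330051643851504
t [174 214] [201 288]
s [221 262] [246 275]
```

```bash
python3 - <<'E'
from h import *
s,t=load("scene0.npz"),load("top0.npz")
S=ends(blob(s["img"],(0,150,120),(8,255,255),(245,270,180,220)));T=ends(blob(t["img"],(0,130,80),(10,255,255),(210,285,145,170)))
print(S,T)
sa=sorted(S[:2],key=lambda p:p[1]); ta=sorted(T[:2],key=lambda p:-p[0])
r=tri(s,sa,t,ta); print(r); d=r[1][0]-r[0][0]; mid=(r[0][0]+r[1][0])/2; print("len",np.linalg.norm(d),"mid",mid,"yaw",np.arctan2(-d[0],d[1]))
hsv=cv2.cvtColor(t["img"],cv2.COLOR_BGR2HSV)
for c in (218,225,235,245,262): print(c,[tuple(int(v) for v in hsv[y,c]) for y in range(172,198,1)])
E
```

```text
(array([261.31754025, 183.55644063]), array([254.48595756, 215.61478349]), 105) (array([216.28448748, 154.27690364]), array([264.32108415, 162.13441821]), 213)
[(array([0.58298095, 0.04075785, 0.34479135]), np.float64(0.004342575010662645)), (array([0.60602873, 0.16989588, 0.33582394]), np.float64(0.003890390241942796))]
len 0.13148476996971706 mid [0.59450484 0.10532687 0.34030765] yaw -0.17661447659017404
218 [(23, 24, 172), (21, 25, 173), (20, 76, 184), (19, 87, 219), (19, 85, 231), (19, 84, 233), (19, 93, 178), (18, 96, 178), (19, 96, 175), (19, 96, 173), (19, 91, 202), (19, 94, 196), (19, 93, 179), (18, 97, 153), (18, 108, 120), (14, 141, 107), (15, 145, 109), (14, 138, 111), (17, 75, 136), (23, 22, 183), (24, 21, 184), (22, 21, 184), (23, 23, 185), (24, 22, 185), (24, 21, 182), (30, 2, 115)]
225 [(23, 24, 184), (22, 21, 183), (21, 24, 183), (19, 51, 166), (19, 92, 195), (19, 89, 211), (20, 89, 215), (18, 98, 159), (19, 100, 161), (18, 98, 162), (18, 96, 165), (19, 89, 209), (19, 92, 197), (19, 94, 182), (18, 99, 159), (17, 103, 121), (15, 142, 108), (15, 143, 112), (14, 144, 11
[... 604 characters left out ...]
37, 150), (18, 94, 188), (19, 90, 208), (19, 88, 215), (19, 87, 221), (19, 86, 222), (20, 88, 221), (19, 88, 217), (19, 89, 209), (19, 90, 202), (19, 96, 188), (18, 98, 166), (17, 104, 135), (15, 134, 116), (15, 145, 127), (15, 148, 119), (14, 122, 125), (22, 24, 158), (22, 23, 166), (20, 23, 168)]
262 [(15, 149, 142), (16, 88, 148), (23, 17, 237), (26, 15, 240), (24, 16, 240), (24, 15, 240), (26, 16, 240), (24, 17, 240), (24, 18, 230), (20, 32, 207), (19, 92, 193), (20, 89, 211), (19, 87, 218), (19, 85, 221), (19, 86, 223), (19, 85, 221), (19, 87, 216), (19, 91, 208), (19, 90, 199), (19, 95, 183), (18, 97, 161), (18, 103, 126), (15, 144, 113), (15, 142, 122), (15, 143, 125), (15, 117, 111)]
```

```bash
cat >> h.py <<'E'
mid=np.array([.5945,.1053,.3403])
E
python3 - <<'E'
from h import *
s,t=load("scene0.npz"),load("top0.npz")
w=onz(t,[(218,180),(225,181.3),(235,182.8),(245,184.8),(262,187.5)],.165)
k,b=np.polyfit(w[:,1],w[:,0],1); yaw=-np.arctan(k); print("yaw",yaw)
for yaw in(yaw,-.177):
    ex=np.array([np.cos(yaw),np.sin(yaw)]); xw=w[:,:2].mean(0)@ex
    off=mid[:2]@ex-xw+.010  # bar x in lathe frame
    dx=off-.100
    print("bar lathe x",off,"hinge-rel",dx,mid[2]-.125,"r",np.hypot(dx,mid[2]-.125))
    th=np.arctan2(mid[2]-.125,-dx)+np.arctan2(-.05,.215)+2*0; print(th, th+0)
    ey=np.array([-ex[1],ex[0]])
    O=ex*(xw-.010)+ey*(mid[:2]@ey); print("lathe origin",O)
    L=lambda P:np.c_[O+np.outer(np.array(P)[:,0],ex)+np.outer(np.array(P)[:,1],ey),np.array(P)[:,2]]
    P=np.array([[10,-40,165],[-45,-40,151],[-45,80,151],[0,130,230],[0,290,230],[10,-272,165],[100,-105,125],[100,105,125]])/1e3
    print(np.round(proj(t,L(P)),1).tolist());print(np.round(proj(s,L(P)),1).tolist())
E
```

```text
yaw -0.1688114175325468
bar lathe x 0.0479860925154778 hinge-rel -0.052013907484522205 0.2153 r 0.2214938747952377
1.1052536873000143 1.1052536873000143
lathe origin [0.54719602 0.11336218]
[[255.3, 186.4], [252.4, 204.5], [214.1, 198.0], [196.3, 175.6], [142.0, 166.3], [329.6, 199.1], [280.8, 165.1], [216.2, 154.0]]
[[273.2, 222.1], [287.8, 225.8], [283.7, 253.1], [268.1, 251.8], [260.2, 295.7], [281.5, 176.5], [253.2, 212.5], [242.8, 258.4]]
bar lathe x 0.048125829401889135 hinge-rel -0.05187417059811087 0.2153 r 0.22146110172046446
1.1058670197494245 1.1058670197494245
lathe origin [0.54712607 0.11377386]
[[255.2, 186.5], [252.1, 204.6], [213.9, 197.8], [196.3, 175.3], [142.1, 165.5], [329.4, 199.8], [280.9, 165.4], [216.4, 153.8]]
[[273.3, 222.2], [287.9, 226.0], [283.5, 253.3], [267.8, 251.9], [259.4, 295.7], [282.1, 176.7], [253.4, 212.5], [242.7, 258.3]]
```

```bash
cat >> h.py <<'E'
from scipy.spatial.transform import Rotation as R
yaw=-.172; ex=np.array([np.cos(yaw),np.sin(yaw),0]); ey=np.array([-ex[1],ex[0],0]); ez=np.array([0,0,1.])
hinge=mid-ex*(-.0520); hinge[2]=.125
TH0=1.105
def bar(th):
    c,s=np.cos(th),np.sin(th); return hinge+ex*(-.215*c+.05*s)+ez*(.215*s+.05*c)
def ori(a,flip=1):
    z=ex*np.sin(a)-ez*np.cos(a); x=flip*(ex*np.cos(a)+ez*np.sin(a)); y=np.cross(z,x)
    return R.from_matrix(np.c_[x,y,z]).as_euler("xyz"),z
def tcp(th,a,back=0,flip=1):
    o,z=ori(a,flip); return bar(th)+z*(.019-back),o
E
python3 - <<'E'
from h import *
from workcell import *
print(bar(TH0))
for flip in(1,-1):
  for a in(.3,.5,.7):
    for th,b in((TH0,.12),(TH0,0),(.8,0),(.5,0),(.2,0),(-.1,0),(0,.1)):
        q=solve_ik(*[v.tolist() for v in tcp(th,a,b,flip)]); print(flip,a,th,b,None if q is None else np.round(q,2))
E
```

```text
[0.59460769 0.10528129 0.33955152]
1 0.3 1.105 0.12 [-0.91  0.03  0.59  1.68  0.13  1.17 -0.53]
1 0.3 1.105 0 [-0.83  0.17  0.6   1.81  0.03  0.92 -0.44]
1 0.3 0.8 0 [-0.9   0.07  0.56  1.96  0.14  0.86 -0.59]
1 0.3 0.5 0 [-0.95  0.02  0.53  2.1   0.22  0.78 -0.73]
1 0.3 0.2 0 [-0.98  0.04  0.52  2.23  0.26  0.64 -0.83]
1 0.3 -0.1 0 [-0.99  0.14  0.52  2.33  0.25  0.46 -0.87]
1 0.3 0 0.1 [-1.06 -0.12  0.46  2.22  0.35  0.83 -0.98]
1 0.5 1.105 0.12 [-0.96 -0.1   0.49  1.86  0.4   0.99 -0.79]
1 0.5 1.105 0 [-0.88  0.09  0.57  1.94  0.29  0.71 -0.68]
1 0.5 0.8 0 [-0.95 -0.    0.52  2.08  0.44  0.69 -0.89]
1 0.5 0.5 0 [-1.01 -0.04  0.49  2.22  0.57  0.64 -1.1 ]
1 0.5 0.2 0 [-1.05 -0.01  0.48  2.34  0.7   0.53 -1.31]
1 0.5 -0.1 0 [-1.06  0.11  0.48  2.44  0.91  0.36 -1.59]
1 0.5 0 0.1 [-1.14 -0.19  0.36  2.36  0.7   0.77 -1.4 ]
1 0.7 1.105 0.12 [-0.98 -0.19  0.38  2.03  0.72  0.87 -1.12]
1 0.7 1.105 0 [-0.88  0.03  0.48  2.06  0.7   0.55 -1.09]
1 0.7 0.8 0 [-0.95 -0.04  0.43  2.2   0.87  0.59 -1.33]
1 0.7 0.5 0 [-0.97 -0.06  0.36  2.32  1.02  0.58 -1.58]
1 0.7 0.2 0 [-0.98 -0.    0.3   2.
[... 499 characters left out ...]
7  1.85  0.37  0.98  2.38]
-1 0.5 1.105 0 [-0.55  0.09  0.21  1.92  0.34  0.72  2.41]
-1 0.5 0.8 0 [-0.64  0.01  0.2   2.07  0.44  0.69  2.25]
-1 0.5 0.5 0 [-0.69 -0.02  0.17  2.2   0.55  0.63  2.06]
-1 0.5 0.2 0 [-0.7   0.01  0.13  2.33  0.7   0.53  1.83]
-1 0.5 -0.1 0 [-0.71  0.11  0.1   2.42  0.97  0.41  1.49]
-1 0.5 0 0.1 [-0.84 -0.16  0.1   2.35  0.63  0.73  1.81]
-1 0.7 1.105 0.12 [-0.83 -0.17  0.25  2.02  0.68  0.85  2.05]
-1 0.7 1.105 0 [-0.64  0.04  0.23  2.05  0.72  0.56  2.03]
-1 0.7 0.8 0 [-0.72 -0.03  0.21  2.19  0.85  0.58  1.82]
-1 0.7 0.5 0 [-0.77 -0.05  0.16  2.31  1.01  0.57  1.57]
-1 0.7 0.2 0 [-0.81  0.01  0.12  2.43  1.23  0.54  1.24]
-1 0.7 -0.1 0 None
-1 0.7 0 0.1 None
```

```bash
python3 - <<'E'
from h import *
from workcell import *
o=get_obs(); p=o["eef_pos"].copy(); p[2]=.52
move_linear(p.tolist(),feed=.25); print(get_obs()["clock"])
P,O=tcp(TH0,.4,.10); move_to(P.tolist(),O.tolist())
o=get_obs(); print(o["clock"],o["eef_pos"]-P,o["ft_force"],o["joints"])
s=camera("scene");t=camera("top")
for c,n in((s,"s"),(t,"t")): print(n,proj(c,[bar(TH0)]))
a=s["img"][120:320,190:330];b=t["img"][115:265,150:330]
a=cv2.resize(a,None,fx=2.5,fy=2.5);b=cv2.resize(b,None,fx=2.5,fy=2.5);b=cv2.copyMakeBorder(b,0,a.shape[0]-b.shape[0],0,0,0)
cv2.imwrite("pics/pre.png",np.hstack([a,b]))
E
```

```text
1.4083
3.85 [9.60274026e-05 1.46719819e-03 1.39094934e-04] [-0.31442448 -1.40176405 -0.51249786] [-0.90370138 -0.0140122   0.52545499  1.78940579  0.24682069  1.03085412
 -0.63853247]
s [[258.57346818 199.4445466 ]]
t [[240.41914433 157.47676292]]
```

View pics/pre.png

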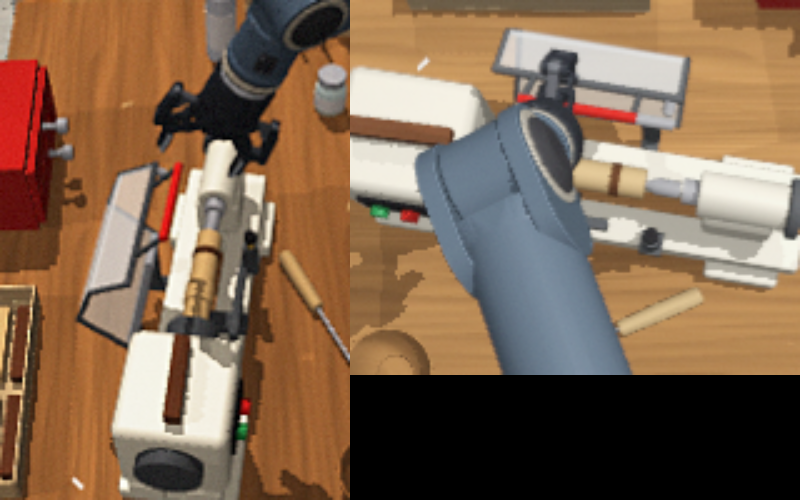

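The gripper hangs over the bar, with its jaws spread across it and the guard unmoved: bar at about (172,195) in the scene crop and (580,108) in the top crop. I'll descend and grip lightly.

```bash
python3 - <<'E'
from h import *
from workcell import *
P,O=tcp(TH0,.4); move_linear(P.tolist(),feed=.06)
o=get_obs(); print(o["clock"],o["eef_pos"]-P,o["ft_force"])
gripper_close(20); o=get_obs(); print(o["clock"],o["width"],o["eef_pos"]-P,o["ft_force"],o["moment"])
s=camera("scene")
a=s["img"][150:270,200:330]
cv2.imwrite("pics/grip.png",cv2.resize(a,None,fx=4,fy=4))
E
```

```text
5.7667 [8.66915848e-05 1.12761171e-04 3.74403691e-04] [ 0.22454447 -0.36586193 -0.34837117]
6.425 0.011293998179885252 [7.41362171e-05 2.54632318e-05 1.05775935e-04] [0.22840727 0.48187381 0.11871073] [0.02897149 0.40891186 0.04562939]
```

View pics/grip.png

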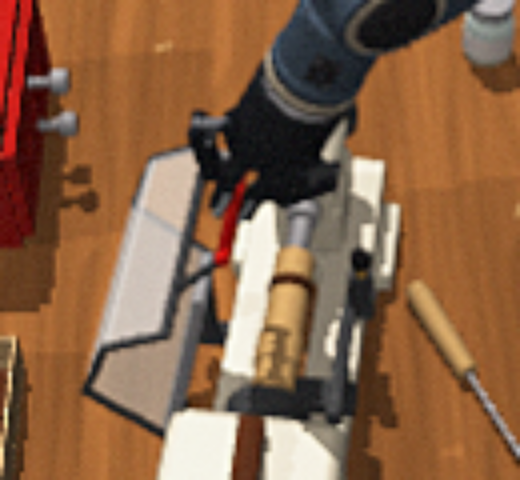

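Width 11.3 mm, so the bar is held, and the picture shows the fingers on its middle. Lowering along the arc to 0.17 rad while watching the forces.

```bash
python3 - <<'E'
from h import *
from workcell import *
for i,th in enumerate(np.arange(TH0,.165,-.055)[1:]):
    P,O=tcp(th,.4); move_linear(P.tolist(),O.tolist(),feed=.045)
    o=get_obs(); f=o["ft_force"]; print(round(th,3),round(o["clock"],2),np.round([f@ex,f@ey,f[2],o["moment"]@ey],2),round(o["width"]*1e3,1))
    if np.linalg.norm(f)>14: print("STOP");break
E
```

```text
1.05 6.89 [-0.22 -0.71  1.27  0.27] 10.7
0.995 7.31 [-0.76 -1.07  1.95  0.26] 11.2
0.94 7.72 [-1.56 -1.09  1.45  0.37] 11.0
0.885 8.14 [ 0.6  -1.74  0.25  0.31] 11.2
0.83 8.56 [ 0.36 -3.62 -1.18  0.34] 11.0
0.775 8.97 [-1.31 -4.18 -0.96  0.31] 10.8
0.72 9.39 [-0.83 -4.03 -0.67  0.47] 11.3
0.665 9.81 [-2.27 -4.9   0.94  0.55] 10.7
0.61 10.22 [-0.45 -5.64 -0.94  0.45] 11.2
0.555 10.64 [ 1.1  -3.72 -1.77  0.37] 11.3
0.5 11.06 [ 0.09 -4.75 -2.15  0.34] 11.0
0.445 11.47 [ 0.92 -4.62 -2.32  0.4 ] 11.4
0.39 11.89 [ 0.81 -4.97 -2.68  0.14] 10.8
0.335 12.31 [ 2.15 -4.86 -3.02  0.24] 11.2
0.28 12.72 [ 1.87 -4.63 -2.7   0.21] 11.2
0.225 13.14 [ 2.55 -5.1  -3.37  0.09] 11.2
0.17 13.56 [ 0.82 -4.39 -3.36  0.12] 11.2
```

```bash
python3 - <<'E'
from h import *
from workcell import *
def fz(n=4):
    v=[]
    for _ in range(n): pause(.03); v.append(get_obs()["ft_force"][2])
    return np.mean(v)
base=fz(8); hist=[]; print("base",base)
for th in np.arange(.17,-.115,-.0035)[1:]:
    P,O=tcp(th,.4); move_linear(P.tolist(),O.tolist(),feed=.008); f=get_obs()["ft_force"][2]; hist.append(f)
    b=np.median(hist[-14:-3]) if len(hist)>10 else base
    if f>b+1.8:
        g=fz(); print(round(th,4),round(f,2),round(g,2),round(b,2))
        if g>b+1.9: break
o=get_obs(); print(o["clock"],th,o["width"],np.round(hist,1),o["ft_force"],o["moment"]@ey)
E
```

```text
base -3.334614660835663
0.1455 -1.44 -2.03 -3.33
-0.047 -0.51 -0.97 -2.41
-0.0505 0.18 0.7 -2.42
29.975 -0.050500000000000184 0.01114568475642283 [-2.8 -3.4 -3.3 -2.8 -2.7 -2.6 -1.4 -2.6 -2.9 -1.6 -1.1 -2.5 -1.5 -2.4
 -2.5 -2.6 -2.4 -2.6 -2.7 -2.1 -2.1 -3.3 -2.2 -2.7 -2.7 -2.1 -2.7 -2.4
 -1.9 -2.6 -2.2 -2.2 -2.4 -2.9 -1.8 -1.2 -2.6 -1.8 -1.9 -2.7 -2.3 -3.2
 -2.3 -1.9 -2.6 -1.8 -3.  -3.  -1.2 -3.1 -2.4 -1.9 -1.4 -2.4 -2.8 -2.3
 -2.8 -2.3 -3.  -2.5 -2.  -0.5  0.2] [ 0.35713566 -6.14386902  1.29293251] 0.045716292680015404
```

Contact is clear: Fz rose about 3 N over two 0.8 mm steps, around 4 N on the buffer, with the bar still held. Next I release and back out along the tool axis.

```bash
python3 - <<'E'
from h import *
from workcell import *
release(); o=get_obs(); print(o["clock"],o["width"],o["ft_force"])
P,O=tcp(-.0505,.4,.10); move_linear(P.tolist(),O.tolist(),feed=.07)
o=get_obs(); print(o["clock"],o["ft_force"])
P=P+np.array([-.03,0,.1]); move_linear(P.tolist(),feed=.1)
s=camera("scene");t=camera("top"); print(get_obs()["clock"])
for c,n in((s,"s"),(t,"t")): print(n,proj(c,[bar(-.05)+k*ey for k in(-.064,.064)]).round(1).tolist())
a=s["img"][150:350,190:390];b=t["img"][115:285,130:330]
a=cv2.resize(a,None,fx=2,fy=2);b=cv2.resize(b,None,fx=2,fy=2);b=cv2.copyMakeBorder(b,0,a.shape[0]-b.shape[0],0,0,0)
cv2.imwrite("pics/end.png",np.hstack([a,b]))
E
```

```text
30.6833 0.08541032376798899 [ 0.94841233 -0.18175664 -1.0962307 ]
32.2583 [ 0.41565859 -0.15107354  0.24843967]
33.55
s [[307.9, 220.6], [304.5, 249.6]]
t [[255.5, 228.4], [214.0, 221.2]]
```

View pics/end.png

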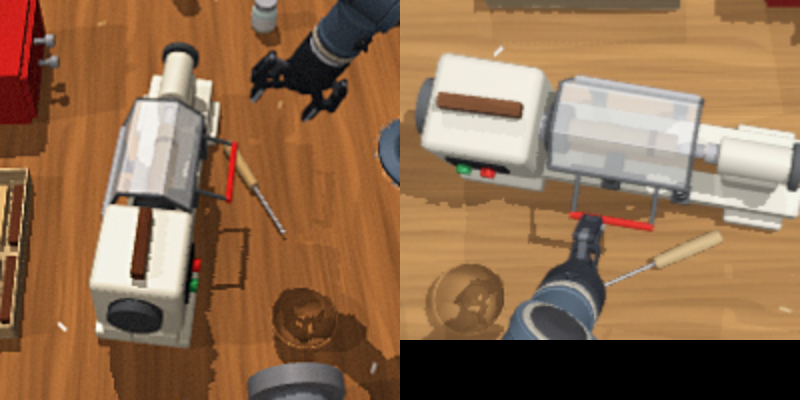

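The guard is closed over the work. The bar's ends are at about (307,221) and (304,250) in the scene view, within about 1 px of the pose predicted for -0.05 rad. The gripper is clear, and the blank, gouge and bowl are where they were.

```bash
python3 -c "
from workcell import *
job_done(); o=get_obs(); print(o['clock'],o['ft_force'])"
```

```text
the job is handed in; nothing more can be done
the job is handed in; nothing more can be done
```

The guard is closed on its rubber buffer and let go, and I handed the job in with the clock at about 33.6 s of the 48 s allowed.

- **Finding the bar:** I located the red handle bar from both cameras. Its measured distance from the hinge was 221.5 mm against the stated 221 mm, and the guard stood open at about 1.105 rad.
- **Lowering:** I gripped the bar at 20 N and lowered it along its arc at about 0.2 rad/s on average. The last 0.22 rad went in 0.8 mm steps to feel for the buffer.
- **Contact:** The vertical wrist force rose about 3 N over two steps at an opening of about -0.05 rad, which I estimate as about 4 N on the buffer. I held there, bar still gripped, for at least 0.1 s before opening the fingers.
- **False touch:** A single noisy reading near 0.145 rad looked like contact, but a repeat reading did not confirm it. A steady sideways force of 4–6 N on the grip went away on release.
- **Last checks:** After release and retreat, the wrist force was back within noise (about 0.5 N). The bar was within about 1 px of the predicted closed position, and the blank, gouge and bowl looked unmoved. The mug was outside the final crops and I didn't compare the jar or spray can, but the arm never came near any of them after the start.
- **Not measured:** I had no direct reading of the buffer load or the guard's speed.

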